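Shake the last grinding slugs out of a drained jar

TASK

Three steel grinding slugs have hung up behind the shoulder of the big amber jar that drains mouth-down on the perforated draining tray. Lift it and shake it over the aluminium tray that is empty (not the one with the white ceramic cylinders) until it gets no lighter and every slug has dropped into that tray, then stand the jar back mouth-down on the draining tray. It is glass: set it down, do not drop it, and leave the other things where they are.

Things in the scene. Friction and masses are not known exactly. Their poses are not given: they have to be found in the camera images.
- jar: big amber glass jar, standing mouth-down at the start, about 190 g empty (150 to 240 g). Body 68 mm in diameter from z = 14 to 80 mm: grip it there. Neck from z = 0 to 14 mm, 40 mm outside, bore 33 mm. Origin in the centre of its mouth (the lowest point as it stands); z points up to its closed base, a flat top face at z = 80 mm
- jar_ledge (a point): point on the jar's axis, 18 mm above its mouth, level with the flat inner ledge (the shoulder) on which the slugs stand in the upturned jar: 14.5 mm wide all round the 33 mm bore, jar 62 mm wide inside. Slugs stay on it when the jar is carried smoothly and level: under about 1.5 m/s2 and 10 degrees of tilt
- slug1: plain steel cylinder 20 mm in diameter, 20 mm long, 49 g, on the ledge inside the big jar at the start. Origin at the centre of one end face, z along its axis. Slugs fall out through the bore, mostly one by one, when the jar is shaken briskly: level strokes of 30 to 60 mm, about four a second, in changing directions. If none falls, rock the jar as well. Each slug lightens it by 0.48 N
- slug2: plain steel cylinder 20 mm in diameter, 20 mm long, 49 g, on the ledge inside the big jar at the start. Origin at the centre of one end face, z along its axis. Slugs fall out through the bore, mostly one by one, when the jar is shaken briskly: level strokes of 30 to 60 mm, about four a second, in changing directions. If none falls, rock the jar as well. Each slug lightens it by 0.48 N
- slug3: plain steel cylinder 20 mm in diameter, 20 mm long, 49 g, on the ledge inside the big jar at the start. Origin at the centre of one end face, z along its axis. Slugs fall out through the bore, mostly one by one, when the jar is shaken briskly: level strokes of 30 to 60 mm, about four a second, in changing directions. If none falls, rock the jar as well. Each slug lightens it by 0.48 N
- tray_empty: the empty one of two like rectangular aluminium trays, 170 mm (x) by 210 mm (y), rim 35 mm high, walls 3 mm, inner floor 3 mm above the bench; fixed. Origin at the centre of its underside, on the bench.
- tray_used: the other tray, of the same size; it holds three white ceramic cylinders of another batch, which must not get mixed up with the slugs; fixed. Origin at the centre of its underside.
- rack: draining tray: flat perforated steel plate 190 mm (x) by 240 mm (y) whose top lies 18 mm above the bench, with a rim 22 mm high round it; fixed. Origin at the centre of its underside, on the bench. The big jar stands on its -y half at the start, two small jars on its +y half.
- media1: white ceramic cylinder, 25 mm in diameter and 25 mm tall, standing in the used tray; leave it. Origin at the centre of its underside.
- media2: white ceramic cylinder, 25 mm in diameter and 25 mm tall, standing in the used tray; leave it. Origin at the centre of its underside.
- media3: white ceramic cylinder, 25 mm in diameter and 25 mm tall, standing in the used tray; leave it. Origin at the centre of its underside.
- smalljar1: small amber jar, 44 mm in diameter, 39 mm tall, mouth-down on the draining tray; leave it. Origin at the centre of its underside.
- smalljar2: small amber jar, 44 mm in diameter, 39 mm tall, mouth-down on the draining tray; leave it. Origin at the centre of its underside.
- smalljar3: small amber jar with a black cap, 44 mm in diameter, 42 mm tall, on the bench behind the trays; leave it. Origin at the centre of its underside.
- cap: black jar lid, 54 mm in diameter, 15 mm high, on the bench in front of the trays; leave it. Origin at the centre of its underside.
- spatula: steel spatula 180 mm long lying on the bench behind the trays; leave it. Origin at mid-length on the bench, x along it.

How it is judged:
By the outcome, as a careful person would: the job done as asked, in the order asked, and still so for the second after the job is handed in, with the robot touching nothing.
It also fails if it takes over 69 s, if anything falls off the work surface, if the arm or the gripper's body presses on something with over 40 N, if the wrist force passes 120 N, or if a joint passes its speed limit or range.

ROBOT

A 6-joint arm with a two-finger parallel gripper is mounted at the origin on the work surface. World frame = base frame: x ahead of the robot, y to its left, z up, the work surface at z = 0. Lengths are in mm, angles in degrees, forces in N, time in s.
With the tool pointing down it reaches from about 300 to 850 mm from the base axis. Payload 4.2 kg.
Tool frame: the origin (TCP) lies midway between the tips of the shut fingers; the grasp point (between the pads) lies 19 mm behind it (env.grip_depth is the distance from the TCP to the grasp point, in mm); z points along the fingers, y is the line along which they close (so a half turn about z gives the same grasp; the last joint's range is limited). The gripper opens to 91 mm and grips with 3 to 60 N. Pads are 32 mm wide; open, the fingers measure 118 mm over their backs; the gripper's body (76 mm by 178 mm) begins 60 mm behind the grasp point.
Start: joints at [69.156, 18.312, 89.639, -0, 72.044, -1.146], TCP at [193.817, 541.367, 213.976] pointing down, gripper open.
Joint ranges: [-177.97, 177.97], [-48.28, 115.42], [12.27, 149.76], [-77.06, 257.06], [2.81, 150.46], [-146.56, 146.56]. Speed limits (degrees/s): [147.25, 147.25, 180, 180, 180, 180].

INTERFACE

Orientations are given as [roll, pitch, yaw] about the fixed x, y, z axes, in that order (R = Rz(yaw) Ry(pitch) Rx(roll)).
In Python, from workcell import env, eyes gives the robot as it stands.
- The arm moves only by the tool send_rows, never from a script. Its argument "motion" is a list of rows, each a list of 7 numbers: the shift along the world's x, y, z normalised to -1 to 1, where 1 is 0.5 m, then the turn, a rotation vector about the world's x, y, z normalised to -1 to 1, where 1 is 60 degrees, then the opening, from -1 (shut) to 1 (fully open). A call has 1 to 20 rows; each row is the pose to reach, as a shift and turn from the pose commanded when the call began; what a row does not reach only later rows make up. A row lasts 1/8 s, in which the tool goes at most 62.5 mm and 10.7 degrees, less where a joint would pass 70% of its speed; a pose out of reach is approached as far as the arm can. A call with a number of a shift or a turn outside -1 to 1 is refused whole. A call with a gripper value outside its range is refused whole. The fingers move at their own pace and stop on an object; "squeeze" is the grip in N (left out, the last holds). Time passes only in rows, so rows that repeat a pose let the fingers close. It gives the time, the measured TCP pose, the force, the opening and the grip force at its end, in the units of the state.
- env.state(): the state, without advancing time (a new reading comes with each control period).
- eyes.grab_frame(name): name is "scene" or "top"; returns a dict with "pixels" (400x640x3 uint8, red, green, blue), "depth" (400x640 float32, mm along the optical axis (not along the pixel's ray), 0 where there is no reading), "fx", "fy", "cx", "cy" (pixels), "R" (3x3) and "t" (3): a world point X has camera coordinates R X + t. Camera axes: x right, y down, z forward; pixel columns grow to the right and rows downward; lengths in mm; the calibration is good to about 2 mm. A picture is of the moment at which its call begins.
- env.job_done(): hands the job in; it is judged then, once.
The state is a dict: "time_s": time; "qpos": joint angles; "qvel": joint speeds; "effort": joint torques, N m; "ee_pos": TCP position; "ee_rot": TCP orientation; "force": force on the tool from outside, world axes, zero at the start; "torque": the same for the moment, N m; "gripper_width": finger opening in mm; "gripper_force": force on a finger pad.
Only numpy, scipy, OpenCV 4.12 (cv2) and the standard library are available. Lean on these libraries where they do the work, as an engineer would, in place of code of your own. Each camera call takes 0.05 s, during which the arm holds its last target. There are 200 camera calls.

## Working session

There is one attempt and no reset: what is moved stays moved. The work goes in short steps, Python scripts to look and compute and a tool call to move; the robot and the scene stay as the last step left them, time stands still between calls to the robot, and variables do not carry over. Pictures are saved under pics/ and viewed, at most 10 in all, crops included, and the job is handed in when it is done.

Besides the shell and the picture viewer there is one more tool, called after "Call:" as a command line: name --pt "numbers of a row" for each row, then --argument value for the rest. send_rows: Moves the arm, as the interface text tells. Its arguments: {"type":"object","properties":{"motion":{"type":"array"},"squeeze":{"type":"number"}},"required":["motion"]}

```bash
mkdir -p pics; ls; python3 - <<'E'
from workcell import env, eyes
import cv2, numpy as np
s=env.state(); print(s['time_s'],s['ee_pos'],s['ee_rot'],s['force'],s['gripper_width'],env.grip_depth)
for n in ("top","scene"):
    f=eyes.grab_frame(n); cv2.imwrite(f"pics/{n}0.png",f["pixels"][:,:,::-1]); np.savez(f"{n}0.npz",**f)
    print(n,f["fx"],f["fy"],f["cx"],f["cy"],f["R"].round(3).tolist(),f["t"].round(1).tolist())
E
```

```text
pics
0.0 [193.63587327 540.89171222 213.1511615 ] [-1.79901010e+02 -7.64809865e-04  1.60303839e+02] [ 0.09687097  0.40923845 -0.47205431] 91.16387626714832 18.8
top 478.9351013189555 478.9351013189555 316.58805979274064 198.43365521736388 [[-0.018, -1.0, -0.005], [-0.992, 0.019, -0.122], [0.123, 0.003, -0.992]] [-2.8, 551.6, 1116.9]
scene 387.0659114087682 387.0659114087682 323.5863220244984 200.56251198877544 [[0.482, 0.876, 0.002], [0.666, -0.365, -0.651], [-0.57, 0.315, -0.759]] [-277.9, -323.9, 1190.4]
```

View pics/top0.png

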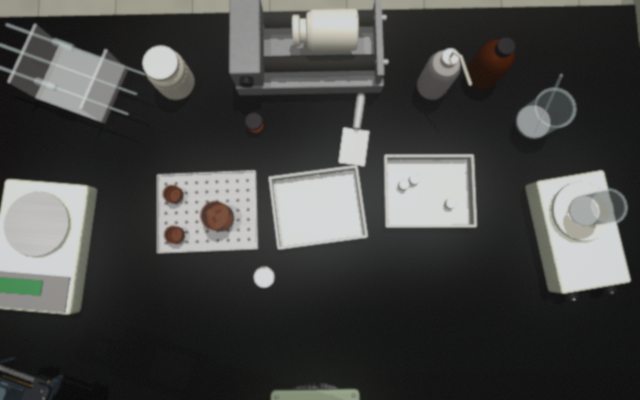

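View pics/scene0.png

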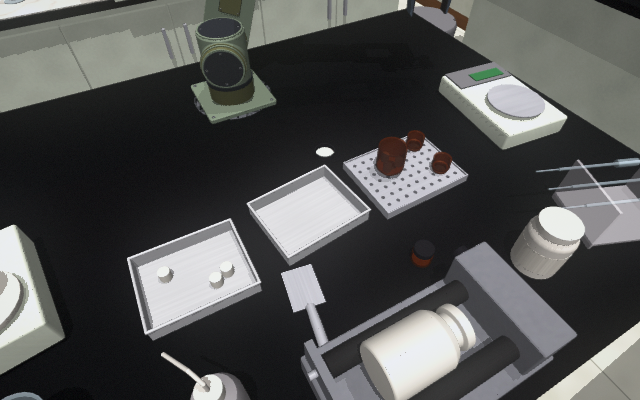

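The top view shows the jar at about (217,214) on the draining tray, the empty tray centred near (319,207), the used tray with three cylinders near (430,190), and small jars at (173,194) and (175,235). The scene view agrees.

```bash
cat > h.py <<'E'
import cv2, numpy as np
def ray(f,u,v,z):
    R,t=f["R"],f["t"]; c=-R.T@t
    d=R.T@np.array([(u-f["cx"])/f["fx"],(v-f["cy"])/f["fy"],1]); return c+d*(z-c[2])/d[2]
def proj(f,X):
    p=f["R"]@np.array(X,float)+f["t"]; return p[0]/p[2]*f["fx"]+f["cx"],p[1]/p[2]*f["fy"]+f["cy"]
def amber(f):
    h=cv2.cvtColor(f["pixels"],cv2.COLOR_RGB2HSV)
    return cv2.inRange(h,(0,90,40),(15,255,255))
E
python3 - <<'E'
from h import *
for n in("top","scene"):
    f=dict(np.load(n+"0.npz"))
    m=amber(f)
    k,l,s,c=cv2.connectedComponentsWithStats(m)
    for i in range(1,k):
        if s[i,4]>60:
            d=f["depth"][l==i]; print(n,s[i],c[i].round(1),np.percentile(d,[2,50,98]).round())
            if n=="top" : print('  z98',ray(f,*c[i],98).round(1),'z57',ray(f,*c[i],57).round(1))
    if n=="top":
        # depth-based top of jar & small objects
        v,u=np.mgrid[0:400,0:640]; D=f["depth"]
        P=np.stack([(u-f["cx"])/f["fx"]*D,(v-f["cy"])/f["fy"]*D,D],-1)-f["t"]; W=P@f["R"]
        np.save("W.npy",W)
        reg=W[180:250,190:250].reshape(-1,3); t=reg[(reg[:,2]>88)&(reg[:,2]<108)]; print("jartop",len(t),t.mean(0).round(1),t.min(0).round(1),t.max(0).round(1), ((t.min(0)+t.max(0))/2).round(1))
        for nm,a in(("rack",(slice(160,262),slice(145,265))),("empty",(slice(155,255),slice(262,375))),("used",(slice(145,235),slice(378,485)))):
            r=W[a]; mk=((r[...,2]>28)&(r[...,2]<44)); p=r[mk][:,:2].astype(np.float32)
            print(nm,len(p),cv2.minAreaRect(p))
            for uv in [(0,0)]: pass
E
```

```text
top [478  39  37  34 733] [494.6  57.6] [1080. 1102. 1126.]
  z98 [ 868.9 -437.2   98. ] z57 [ 886.3 -453.1   57. ]
top [249 123  16  11  68] [257.3 129.3] [1171. 1186. 1204.]
  z98 [707.1 120.8  98. ] z57 [718.3 126.   57. ]
top [164 186  18  17 241] [172.4 193.9] [1126. 1131. 1141.]
  z98 [560.1 314.4  98. ] z57 [565.8 327.   57. ]
top [202 202  31  28 651] [216.7 216. ] [1078. 1083. 1116.]
  z98 [507.7 213.2  98. ] z57 [511.4 222.   57. ]
top [165 227  18  16 236] [173.7 234.5] [1114. 1119. 1128.]
  z98 [467.9 309.8  98. ] z57 [470.  322.2  57. ]
jartop 705 [510.2 218.4  97.4] [476.8 185.2  88.4] [542.8 252.2 104.7] [509.8 218.7  96.5]
rack 89 ((483.3973693847656, 280.5618591308594), (156.92337036132812, 156.0575714111328), 66.00074005126953)
empty 856 ((531.9068603515625, -14.454841613769531), (176.25462341308594, 216.0358123779297), 6.73427677154541)
used 966 ((565.4099731445312, -284.7008056640625), (216.4975128173828, 175.42340087890625), 89.24227905273438)
scene [416   0  25   9 142] [429.8   2.9] [3176. 3270. 3406.]
scene [448   8  20  22 192] [459.1  18.7] [2995. 3066. 3132.]
scene [ 377  130   48   46 1243] [397.1 151.3] [874. 902. 995.]
scene [432 152  20  22 334] [441.4 162. ] [914. 928. 945.]
scene [411 253  23  15 163] [420.3 261.1] [773. 785. 797.]
```

Call:
send_rows --pt "0.08 -0.08 0 0 0 0 1" --pt "0.16 -0.164 0 0 0 0 1" --pt "0.24 -0.245 0 0 0 0 1" --pt "0.32 -0.327 0 0 0 0 1" --pt "0.4 -0.41 0 0 0 0 1" --pt "0.48 -0.49 0 0 0 0 1" --pt "0.56 -0.57 0 0 0 0 1" --pt "0.61 -0.62 -0.02 0 0 0 1" --pt "0.632 -0.646 -0.06 0 0 0 1" --pt "0.632 -0.646 -0.1 0 0 0 1" --pt "0.632 -0.646 -0.12 0 0 0 1" --pt "0.632 -0.646 -0.12 0 0 0 1"

```text
time_s: 1.6
ee_pos: [509.3, 218.4, 153.3]
ee_rot: [-179.9, -0.1, 160.3]
force: [0.7, -0.2, -0.0]
gripper_width: 91.2
gripper_force: 0.0
```

```bash
python3 - <<'E'
from workcell import env, eyes
import cv2
s=env.state(); print(s['time_s'],s['ee_pos'],s['ee_rot'],s['force'],s['qpos'])
f=eyes.grab_frame("scene"); cv2.imwrite("pics/hover.png",cv2.resize(f["pixels"][60:260,240:500,::-1],None,fx=3,fy=3)[:600,:780])
E
```

```text
1.6 [509.26891503 218.372944   153.33652364] [-1.79941643e+02 -7.46021668e-02  1.60321772e+02] [ 0.65426105 -0.20899516 -0.00843472] [ 2.20166454e+01  1.91052160e+01  9.76941445e+01  6.76994305e-03
  6.32951616e+01 -4.83082116e+01]
```

View pics/hover.png

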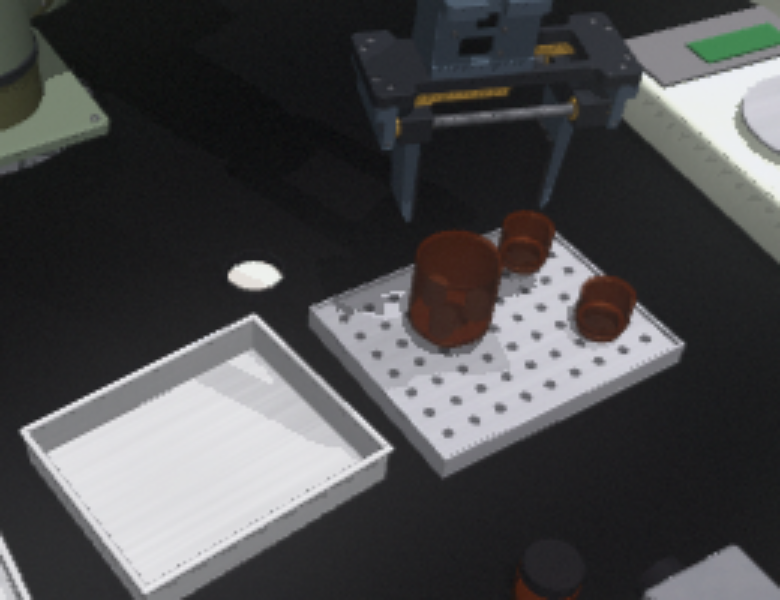

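The gripper hovers centred over the jar at about (455,285) in the crop, with its tips at (405,215) and (547,203). Next it descends and grips.

Call:
send_rows --pt "0 0 -0.03 0 0 0 1" --pt "0 0 -0.07 0 0 0 1" --pt "0 0 -0.11 0 0 0 1" --pt "0 0 -0.15 0 0 0 1" --pt "0 0 -0.185 0 0 0 1" --pt "0 0 -0.205 0 0 0 1" --pt "0 0 -0.216 0 0 0 1" --pt "0 0 -0.216 0 0 0 0.75" --pt "0 0 -0.216 0 0 0 0.6" --pt "0 0 -0.216 0 0 0 0.5" --pt "0 0 -0.216 0 0 0 0.4" --pt "0 0 -0.216 0 0 0 0" --pt "0 0 -0.216 0 0 0 -1" --pt "0 0 -0.216 0 0 0 -1" --pt "0 0 -0.216 0 0 0 -1" --squeeze 35

```text
time_s: 3.52
ee_pos: [510.4, 218.8, 46.6]
ee_rot: [179.9, 0.1, 160.3]
force: [0.7, 2.9, 5.8]
gripper_width: 69.0
gripper_force: 35.0
```

Call:
send_rows --pt "0 0 0.002 0 0 0 -1" --pt "0 0 0.006 0 0 0 -1" --pt "0 0 0.012 0 0 0 -1" --pt "0 0 0.02 0 0 0 -1" --pt "0 0 0.03 0 0 0 -1" --pt "0 0 0.042 0 0 0 -1" --pt "0 0 0.054 0 0 0 -1" --pt "0 0 0.066 0 0 0 -1" --pt "0 0 0.076 0 0 0 -1" --pt "0 0 0.084 0 0 0 -1" --pt "0 0 0.09 0 0 0 -1" --pt "0 0 0.094 0 0 0 -1" --pt "0 0 0.096 0 0 0 -1" --pt "0 0 0.096 0 0 0 -1" --pt "0 0 0.096 0 0 0 -1"

```text
time_s: 5.4
ee_pos: [509.7, 218.3, 93.8]
ee_rot: [-180.0, -0.0, 160.3]
force: [0.2, 0.1, -3.7]
gripper_width: 69.0
gripper_force: 35.0
```

Call:
send_rows --pt "0 -0.003 0 0 0 0 -1" --pt "0.001 -0.011 0 0 0 0 -1" --pt "0.002 -0.025 0 0 0 0 -1" --pt "0.004 -0.044 0 0 0 0 -1" --pt "0.006 -0.068 0 0 0 0 -1" --pt "0.009 -0.096 0 0 0 0 -1" --pt "0.012 -0.127 0 0 0 0 -1" --pt "0.015 -0.16 0 0 0 0 -1" --pt "0.019 -0.196 0 0 0 0 -1" --pt "0.022 -0.232 0 0 0 0 -1" --pt "0.025 -0.268 0 0 0 0 -1" --pt "0.029 -0.304 0 0 0 0 -1" --pt "0.032 -0.337 0 0 0 0 -1" --pt "0.035 -0.368 0 0 0 0 -1" --pt "0.038 -0.396 0 0 0 0 -1" --pt "0.04 -0.42 0 0 0 0 -1" --pt "0.042 -0.439 0 0 0 0 -1" --pt "0.043 -0.453 0 0 0 0 -1" --pt "0.044 -0.461 0 0 0 0 -1" --pt "0.044 -0.464 0 0 0 0 -1"

```text
time_s: 7.9
ee_pos: [531.9, -13.7, 94.0]
ee_rot: [180.0, -0.0, 160.3]
force: [-0.2, 0.0, -2.6]
gripper_width: 69.2
gripper_force: 35.0
```

Call:
send_rows --pt "0 0 -0.002 0 0 0 -1" --pt "0 0 -0.006 0 0 0 -1" --pt "0 0 -0.012 0 0 0 -1" --pt "0 0 -0.018 0 0 0 -1" --pt "0 0 -0.024 0 0 0 -1" --pt "0 0 -0.027 0 0 0 -1" --pt "0 0 -0.028 0 0 0 -1" --pt "0 0 -0.028 0 0 0 -1" --pt "0 0 -0.028 0 0 0 -1"

```text
time_s: 9.02
ee_pos: [531.9, -13.6, 80.1]
ee_rot: [180.0, 0.0, 160.3]
force: [-0.2, 0.3, -3.4]
gripper_width: 68.8
gripper_force: 35.0
```

```bash
python3 - <<'E'
from workcell import env, eyes
import cv2
s=env.state(); print(s['time_s'],s['ee_pos'],s['force'])
f=eyes.grab_frame("scene"); cv2.imwrite("pics/over.png",cv2.resize(f["pixels"][60:260,220:480,::-1],None,fx=3,fy=3))
E
```

```text
9.025 [531.92022479 -13.64167985  80.07431631] [-0.22526227  0.26363517 -3.42234443]
```

View pics/over.png

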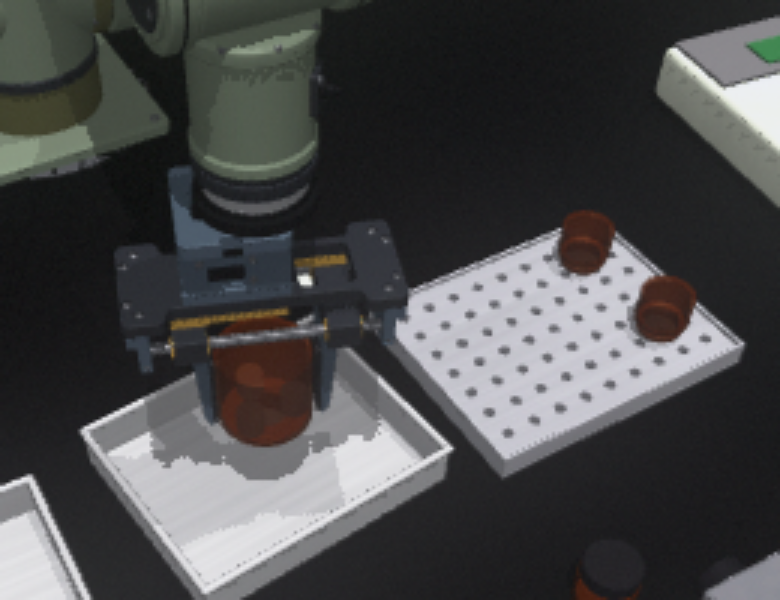

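The jar is held over the empty tray (crop about (262,385)), with slugs visible inside at (250,380). Now shaking.

Call:
send_rows --pt "0.05 0 0 0 0 0 -1" --pt "0.05 0 0 0 0 0 -1" --pt "-0.05 0 0 0 0 0 -1" --pt "-0.05 0 0 0 0 0 -1" --pt "0.0 0.05 0 0 0 0 -1" --pt "0.0 0.05 0 0 0 0 -1" --pt "0 -0.05 0 0 0 0 -1" --pt "0 -0.05 0 0 0 0 -1" --pt "0.04 0.04 0 0 0 0 -1" --pt "0.04 0.04 0 0 0 0 -1" --pt "-0.04 -0.04 0 0 0 0 -1" --pt "-0.04 -0.04 0 0 0 0 -1" --pt "-0.04 0.04 0 0 0 0 -1" --pt "-0.04 0.04 0 0 0 0 -1" --pt "0.04 -0.04 0 0 0 0 -1" --pt "0.04 -0.04 0 0 0 0 -1" --pt "0 0 0 0 0 0 -1" --pt "0 0 0 0 0 0 -1" --pt "0 0 0 0 0 0 -1" --pt "0 0 0 0 0 0 -1"

```text
time_s: 11.58
ee_pos: [532.3, -13.9, 80.1]
ee_rot: [180.0, 0.0, 160.3]
force: [0.8, -0.2, -2.0]
gripper_width: 68.9
gripper_force: 35.0
```

```bash
python3 - <<'E'
from workcell import env, eyes
import cv2
s=env.state(); print(s['time_s'],s['ee_pos'],s['force'])
f=eyes.grab_frame("top"); cv2.imwrite("pics/s1.png",cv2.resize(f["pixels"][130:280,240:440,::-1],None,fx=3,fy=3))
E
```

```text
11.575 [532.25681225 -13.888685    80.12198516] [ 0.80423623 -0.21744991 -1.96533238]
```

```bash
cat > w.py <<'E'
from workcell import env, eyes
import numpy as np, sys, cv2
F=[]
for i in range(10):
    f=eyes.grab_frame("scene"); F.append(env.state()['force'][2])
print(env.state()['time_s'],np.mean(F),np.std(F))
cv2.imwrite(f"pics/{sys.argv[1]}.png",cv2.resize(f["pixels"][60:260,220:480,::-1],None,fx=3,fy=3))
E
python3 w.py s1b
```

```text
12.125 -1.6853411924699278 0.5011660164515961
```

View pics/s1b.png

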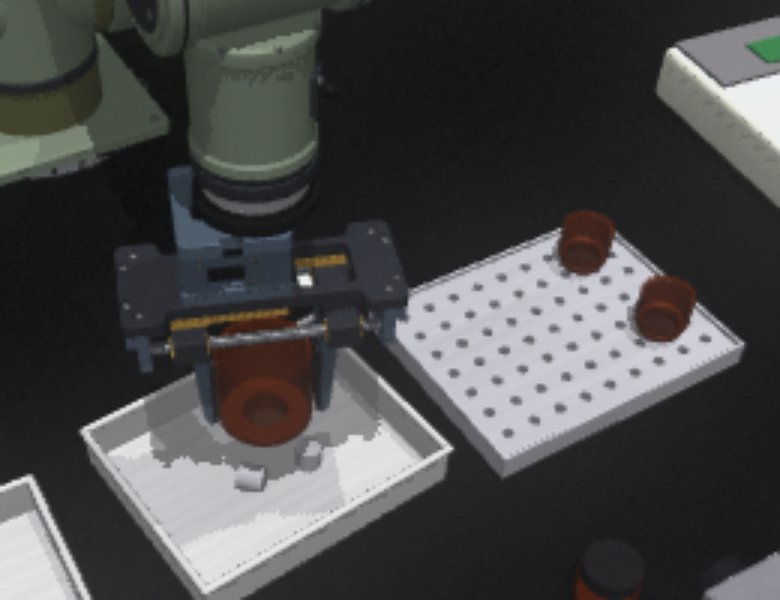

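Two slugs lie on the tray floor at about (250,478) and (310,455), and the ledge looks bare. The third may be hidden behind the jar, so I'll shake again and re-weigh.

Call:
send_rows --pt "0.05 0 0 0 0 0 -1" --pt "0.05 0 0 0 0 0 -1" --pt "-0.05 0 0 0 0 0 -1" --pt "-0.05 0 0 0 0 0 -1" --pt "0.0 0.05 0 0 0 0 -1" --pt "0.0 0.05 0 0 0 0 -1" --pt "0 -0.05 0 0 0 0 -1" --pt "0 -0.05 0 0 0 0 -1" --pt "0.04 0.04 0 0 0 0 -1" --pt "0.04 0.04 0 0 0 0 -1" --pt "-0.04 -0.04 0 0 0 0 -1" --pt "-0.04 -0.04 0 0 0 0 -1" --pt "-0.04 0.04 0 0 0 0 -1" --pt "-0.04 0.04 0 0 0 0 -1" --pt "0.04 -0.04 0 0 0 0 -1" --pt "0.04 -0.04 0 0 0 0 -1" --pt "0 0 0 0 0 0 -1" --pt "0 0 0.005 0 0 0 -1" --pt "0 0 0.015 0 0 0 -1" --pt "0 0 0.028 0 0 0 -1"

```text
time_s: 14.62
ee_pos: [532.3, -13.9, 94.5]
ee_rot: [180.0, 0.0, 160.3]
force: [0.7, 0.1, -2.3]
gripper_width: 68.5
gripper_force: 35.0
```

Call:
send_rows --pt "0 0.01 0 0 0 0 -1" --pt "-0.01 0.025 0 0 0 0 -1" --pt "-0.02 0.045 0 0 0 0 -1" --pt "-0.04 0.065 0 0 0 0 -1" --pt "-0.06 0.08 0 0 0 0 -1" --pt "-0.07 0.09 0 0 0 0 -1" --pt "-0.08 0.1 0 0 0 0 -1" --pt "-0.08 0.1 0 0 0 0 -1" --pt "-0.08 0.1 0 0 0 0 -1"

```text
time_s: 15.75
ee_pos: [492.2, 36.2, 94.1]
ee_rot: [180.0, 0.0, 160.3]
force: [-0.0, -0.3, -2.0]
gripper_width: 69.0
gripper_force: 35.0
```

```bash
python3 w.py s2
```

```text
16.25 -1.7355826140676007 0.37279614254649046
```

View pics/s2.png

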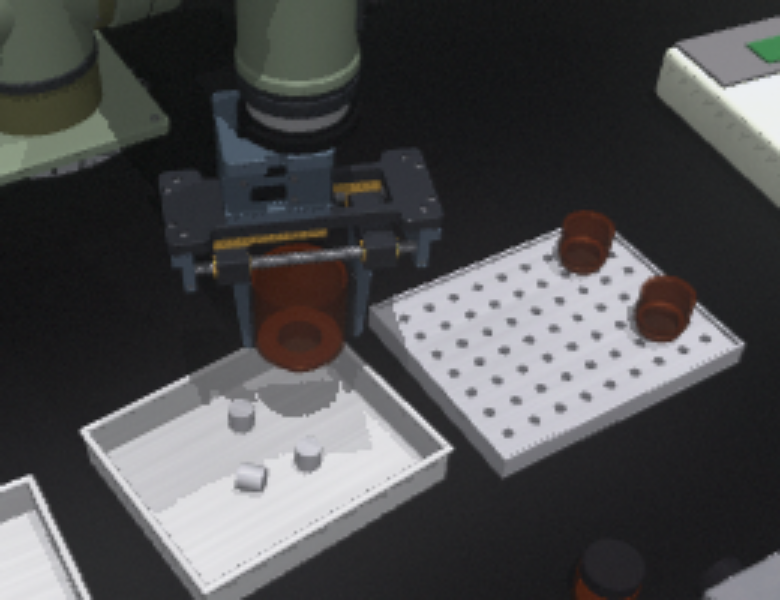

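All three slugs lie in the tray at (240,416), (308,455) and (250,477). The jar is empty and its weight is unchanged after the second shake. Next I return it.

Call:
send_rows --pt "0 0.004 0 0 0 0 -1" --pt "0.002 0.015 0 0 0 0 -1" --pt "0.004 0.035 0 0 0 0 -1" --pt "0.008 0.065 0 0 0 0 -1" --pt "0.012 0.1 0 0 0 0 -1" --pt "0.016 0.14 0 0 0 0 -1" --pt "0.018 0.182 0 0 0 0 -1" --pt "0.02 0.224 0 0 0 0 -1" --pt "0.024 0.264 0 0 0 0 -1" --pt "0.028 0.3 0 0 0 0 -1" --pt "0.032 0.33 0 0 0 0 -1" --pt "0.034 0.35 0 0 0 0 -1" --pt "0.036 0.36 0 0 0 0 -1" --pt "0.036 0.364 0 0 0 0 -1" --pt "0.036 0.364 -0.01 0 0 0 -1" --pt "0.036 0.364 -0.03 0 0 0 -1" --pt "0.036 0.364 -0.05 0 0 0 -1" --pt "0.036 0.364 -0.065 0 0 0 -1" --pt "0.036 0.364 -0.075 0 0 0 -1" --pt "0.036 0.364 -0.08 0 0 0 -1"

```text
time_s: 18.75
ee_pos: [509.7, 218.3, 53.6]
ee_rot: [-180.0, -0.0, 160.3]
force: [-0.5, 0.4, -1.8]
gripper_width: 69.0
gripper_force: 35.0
```

Call:
send_rows --pt "0 0 -0.002 0 0 0 -1" --pt "0 0 -0.004 0 0 0 -1" --pt "0 0 -0.006 0 0 0 -1" --pt "0 0 -0.008 0 0 0 -1" --pt "0 0 -0.009 0 0 0 -1" --pt "0 0 -0.009 0 0 0 -1" --pt "0 0 -0.009 0 0 0 -1" --pt "0 0 -0.009 0 0 0 -1"

```text
time_s: 19.75
ee_pos: [509.9, 218.4, 49.5]
ee_rot: [180.0, 0.0, 160.3]
force: [-1.2, 0.2, -0.4]
gripper_width: 68.0
gripper_force: 35.0
```

```bash
python3 w.py down; python3 -c "
from workcell import env
s=env.state();print(s['ee_pos'],s['force'],s['torque'])"
```

```text
20.25 -2.1036029872450084 0.5557638909588378
[509.82037656 218.36385077  49.47275716] [-0.58009624 -0.53481044 -1.76870136] [-0.04789421  0.03572509  0.01238514]
```

Still hanging free, about 3.5 mm above the original height; lowering in 0.5 mm steps.

Call:
send_rows --pt "0 0 -0.001 0 0 0 -1" --pt "0 0 -0.002 0 0 0 -1" --pt "0 0 -0.003 0 0 0 -1" --pt "0 0 -0.004 0 0 0 -1" --pt "0 0 -0.005 0 0 0 -1" --pt "0 0 -0.005 0 0 0 -1" --pt "0 0 -0.005 0 0 0 -1"

```text
time_s: 21.12
ee_pos: [509.8, 218.4, 47.0]
ee_rot: [180.0, 0.0, 160.3]
force: [0.1, -0.5, -1.9]
gripper_width: 68.7
gripper_force: 35.0
```

```bash
python3 w.py down2; python3 -c "
from workcell import env
s=env.state();print(s['ee_pos'],s['force'],s['torque'])"
```

```text
21.625 -1.8008892172394355 0.3272318203842104
[509.82562583 218.36738235  46.99020925] [ 0.11726819 -0.95781051 -2.01037572] [0.01853112 0.05310468 0.01500857]
```

Call:
send_rows --pt "0 0 -0.0005 0 0 0 -1" --pt "0 0 -0.001 0 0 0 -1" --pt "0 0 -0.0015 0 0 0 -1" --pt "0 0 -0.002 0 0 0 -1" --pt "0 0 -0.002 0 0 0 -1" --pt "0 0 -0.002 0 0 0 -1"

```text
time_s: 22.38
ee_pos: [509.9, 218.4, 46.6]
ee_rot: [180.0, 0.0, 160.3]
force: [-2.0, -0.3, 6.1]
gripper_width: 69.3
gripper_force: 35.0
```

```bash
python3 w.py down3; python3 -c "
from workcell import env
s=env.state();print(s['ee_pos'],s['force'],s['torque'])"
```

```text
22.875 5.3798087761018305 0.4954637584849102
[509.87016577 218.390639    46.61397605] [-1.24293168 -0.59752603  5.44815863] [-0.22103936  0.31669765 -0.03042907]
```

Seated with the same force as before lifting. Now I relieve it, open and retreat.

Call:
send_rows --pt "0 0 0.0006 0 0 0 -1" --pt "0 0 0.0006 0 0 0 0.5" --pt "0 0 0.0006 0 0 0 0.6" --pt "0 0 0.0006 0 0 0 0.8" --pt "0 0 0.0006 0 0 0 1" --pt "0 0 0.0006 0 0 0 1" --pt "0 0 0.0006 0 0 0 1" --pt "0 0 0.0006 0 0 0 1" --squeeze 10

```text
time_s: 23.88
ee_pos: [509.8, 218.4, 46.3]
ee_rot: [180.0, 0.0, 160.3]
force: [0.3, -1.1, 0.3]
gripper_width: 91.3
gripper_force: 0.0
```

Call:
send_rows --pt "0 0 0.02 0 0 0 1" --pt "0 0 0.06 0 0 0 1" --pt "0 0 0.11 0 0 0 1" --pt "0 0 0.17 0 0 0 1" --pt "0 0 0.23 0 0 0 1" --pt "0 0 0.3 0 0 0 1" --pt "-0.06 0.06 0.34 0 0 0 1" --pt "-0.14 0.14 0.34 0 0 0 1" --pt "-0.22 0.22 0.34 0 0 0 1" --pt "-0.3 0.3 0.34 0 0 0 1" --pt "-0.38 0.38 0.34 0 0 0 1" --pt "-0.46 0.46 0.34 0 0 0 1" --pt "-0.5 0.5 0.34 0 0 0 1" --pt "-0.5 0.5 0.34 0 0 0 1" --pt "-0.5 0.5 0.34 0 0 0 1"

```text
time_s: 25.75
ee_pos: [260.2, 467.9, 216.7]
ee_rot: [180.0, 0.0, 160.3]
force: [0.4, -1.4, -0.1]
gripper_width: 91.4
gripper_force: 0.0
```

```bash
python3 - <<'E'
from workcell import env, eyes
from h import *
f=eyes.grab_frame("top"); cv2.imwrite("pics/end.png",f["pixels"][:,:,::-1])
v,u=np.mgrid[0:400,0:640]; D=f["depth"]
P=np.stack([(u-f["cx"])/f["fx"]*D,(v-f["cy"])/f["fy"]*D,D],-1)-f["t"]; W=P@f["R"]
reg=W[180:250,190:250].reshape(-1,3); t=reg[(reg[:,2]>88)&(reg[:,2]<108)]; print(len(t),t.mean(0).round(1),((t.min(0)+t.max(0))/2).round(1))
s=env.state(); print(s['time_s'],s['ee_pos'],s['force'])
E
```

```text
713 [509.5 217.6  97.3] [509.6 218.1  96.5]
25.8 [260.49196228 467.6584123  216.56233892] [ 0.15082894 -0.01630854 -0.68039988]
```

View pics/end.png

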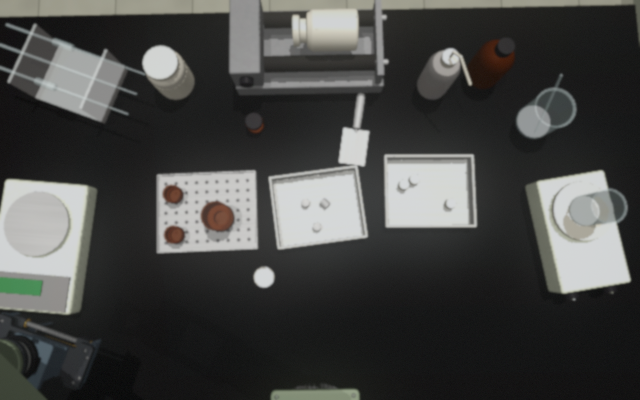

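The jar stands upright at (217,215), back where it started. The three slugs are in the formerly empty tray at (306,204), (325,203) and (317,228), and the other things look unmoved.

```bash
python3 -c "
from workcell import env
print(env.job_done())"
```

```text
the job is handed in; nothing more can be done
None
```

The job is handed in at about 26 s: all three slugs are in the tray that was empty, the jar got no lighter on a second shake, and it stands mouth-down on the draining tray again within about 1 mm of where it started, with the other things unmoved in the last picture.

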